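# Demould a heel wedge and hold the hardness gauge on its test spot

### The job

Lift the cast heel wedge out of the open mould, lay it down without dropping it, sloping face up, on the middle of the bare steel plate, and let go of it. Then take the hardness gauge out of its stand and press its foot gently onto the ringed spot on the wedge, gauge square to the sloping face and foot flush, with a light push of about 10 N; finish while still holding it pressed there. Leave the mould's upper half, the parts bin, the screwdriver and the drill alone.

Things in the scene. Friction and masses are not known exactly. Their poses are not given: they have to be found in the camera images.
- mould: Lower half of an aluminium mould, fixed: block 130 (x) x 100 (y) x 36 mm high, 12 mm deep cavity in its upper face holding the wedge with 1.5 mm play all round. Two steel dowel pins, 8 mm thick, stand 8 mm proud of the upper face at (54, 38) and (-54, -38) mm. Origin: centre of the underside, z up.
- wedge: Loose tan heel wedge, hard plastic, 0.11 to 0.2 kg: 84 mm long (x), 50 wide (y), square thin end (-x), heel end (+x) rounded to 25 mm radius. Flat top slopes up 10 deg to +x: 26.6 mm high at the thin end, 34 mid, 41.4 at the heel. Upright sides. Origin: centre of the flat underside, z up. At the start it is in the cavity, axes along the mould's, underside 24 mm above the bench, 12 mm sunk in.
- spot (a point): The test spot: a thin dark inked ring, 25 mm in diameter, with a small cross in its middle, on the wedge's sloping face, 14 mm from the wedge's origin towards the heel (wedge frame (14, 0, 36.5) mm). Origin: middle of the cross. z: outward normal of the sloping face, x: up the slope.
- plate: Bare steel test plate on four rubber feet, fixed: 140 (x) x 120 (y) mm, upper face 14 mm above the bench. Origin: centre of its underside, at bench level, z up.
- gauge: Loose hardness gauge, 0.23 kg: flat-sided case 30 mm thick (x), 58 wide (y), from z = 18 to 110 mm, display on +x; below it a round flat steel foot, 18 mm in diameter. Origin: centre of the foot's underside, z up the axis. At the start upright in its stand, axes along the stand's, foot 8 mm above the bench, upper 62 mm of the case free to be gripped across its thickness from above.
- indenter (a joint): Travel of the gauge's indenter pin into the foot, in m: 0 fully out (2.5 mm proud of the foot), 0.0025 fully in (foot flush on the face). Spring of 3.2 N/mm, so about 8 N push it fully in; beyond that the foot itself bears.
- stand: Black plastic holder for the gauge, fixed: block 60 (x) x 88 (y) x 56 mm high whose corner lips hold the lowest 30 mm of the case with 2 mm play all round; the foot hangs free inside. The gauge comes out straight up. Origin: centre of its underside, z up.
- mould_top: Bystander: the mould's upper half, aluminium block 130 x 100 x 46 mm lying cavity up. Origin: centre of its underside.
- bin: Bystander: open blue plastic parts bin 100 x 150 x 50 mm. Origin: centre of its underside.
- screwdriver: Bystander: screwdriver with a yellow handle, lying. Origin: on its axis, underside.
- drill: Bystander: cordless drill standing on its battery, about 200 mm long and 210 mm high. Origin: centre of the battery's underside.
Not all that is in view belongs to the job. What is shaped like the gauge but purple is not meant. Leave any purple look-alike of the wedge alone.

How it is judged:
By the outcome, as a careful person would: the job done as asked, in the order asked, and still so for the second after the job is handed in, while the arm keeps its last pose, push and grip.
It also fails if it takes over 58 s, if anything falls off the work surface, if the arm or the gripper's body presses on something with over 40 N, if the wrist force passes 120 N, or if a joint passes its speed limit or range.

### The arm

A 6-joint arm with a two-finger parallel gripper is mounted at the origin on the work surface. World frame = base frame: x ahead of the robot, y to its left, z up, the work surface at z = 0. Lengths are in mm, angles in rad, forces in N, time in s.
With the tool pointing down it reaches from about 400 to 925 mm from the base axis. Payload 12.5 kg.
Tool frame: the origin (TCP) lies midway between the tips of the shut fingers; the grasp point (between the pads) lies 19 mm behind it; z points along the fingers, y is the line along which they close (so a half turn about z gives the same grasp; the last joint's range is limited). The gripper opens to 95 mm and grips with 3 to 60 N. Pads are 20 mm wide; open, the fingers measure 119 mm over their backs; the gripper's body (75 mm by 180 mm) begins 59 mm behind the grasp point.
Start: joints at [-0.106, 0.491, 1.559, -0, 1.092, -0.106], TCP at [625.017, 0.021, 214.661] pointing down, gripper open.
Joint ranges: [-3.1, 3.1], [-0.84, 2.19], [0.05, 2.79], [-1.13, 4.28], [0.06, 2.93], [-2.69, 2.69]. Speed limits (rad/s): [2.22, 2.22, 2.79, 3.14, 3.14, 3.14].

### API

Orientations are given as [roll, pitch, yaw] about the fixed x, y, z axes, in that order (R = Rz(yaw) Ry(pitch) Rx(roll)).
In Python, from cell import * gives the robot as it stands. The module is installed in compiled form; this text tells all that it offers.
- The arm moves only by the tool arm_command, never from a script. Its arguments are lists of equal length, an entry for each row: "delta_pos": the shift along the world's x, y, z in units of 250 mm (1.0 is 250 mm), a list of three; "delta_rot": the turn, a rotation vector about the world's x, y, z in units of 90 degrees (1.0 is 90 degrees), a list of three; "claw": the closure, from 0 (fully open) to 1 (shut). In form: {"delta_pos": [[tx, ty, tz], ...], "delta_rot": [[wx, wy, wz], ...], "claw": [claw, ...]}. A call has exactly 5 rows; each row is the pose to reach, as a shift and turn from the pose commanded when the call began; what a row does not reach only later rows make up. A row lasts 1/12 s, in which the tool goes at most 41.7 mm and 7.16 degrees, less where a joint would pass 70% of its speed; a pose out of reach is approached as far as the arm can. A call with a number of a shift or a turn outside -1 to 1 is refused whole. A call with a gripper value outside its range is refused whole. The fingers move at their own pace and stop on an object; the grip force is fixed at half the most. Time passes only in rows, so rows that repeat a pose let the fingers close, or fill a call up. It gives the time, the measured TCP pose, the force, the opening and the grip force at its end, in the units of the state.
- state(): the state, without advancing time (a new reading comes with each control period).
- read_camera(name): name is "scene" or "side" or "wrist"; returns the picture (480x640x3 uint8, red, green, blue); there is no depth.
- calibration(name): a dict with "camera_matrix" (3x3 intrinsics, pixels), "T" (4x4, takes a point from camera to world coordinates). Camera axes: x right, y down, z forward; pixel columns grow to the right and rows downward; lengths in mm; the calibration is good to about 2 mm. A picture is of the moment at which its call begins: read the wrist's pose just before it. calibration takes no time and is no camera call; for the wrist camera it gives the pose at the moment of the call.
- job_done(): hands the job in; it is judged then, once.
The state is a dict: "t": time; "joints": joint angles; "qvel": joint speeds; "tau": joint torques, N m; "eef_pos": TCP position; "tcp_rot": TCP orientation; "ft_force": force on the tool from outside, world axes, zero at the start; "moment": the same for the moment, N m; "opening": opening from 0.0 (shut) to 1.0 (fully open); "grip_force": force on a finger pad.
Only numpy, scipy, OpenCV 4.12 (cv2) and the standard library are available. Lean on these libraries where they do the work, as an engineer would, in place of code of your own. Each camera call takes 0.05 s, during which the arm holds its last target. There are 200 camera calls.

## Working session

There is one attempt and no reset: what is moved stays moved. The work goes in short steps, Python scripts to look and compute and a tool call to move; the robot and the scene stay as the last step left them, time stands still between calls to the robot, and variables do not carry over. Pictures are saved under pics/ and viewed, at most 13 in all, crops included, and the job is handed in when it is done.

Besides the shell and the picture viewer there is one more tool, called after "Request:" in YAML: its name, and indented under it one key for each argument. arm_command: Moves the arm, as the interface text tells. Shifts and turns lie within -1 to 1; 1 stands for 250 mm of shift or 90 degrees of turn. Its arguments: {"type":"object","properties":{"delta_pos":{"type":"array"},"delta_rot":{"type":"array"},"claw":{"type":"array"}},"required":["delta_pos","delta_rot","claw"]}

```bash
mkdir -p pics
python3 - <<'E'
from cell import *
import cv2,numpy as np
print(state())
a=[]
for n in("scene","side"):
    im=read_camera(n); cv2.imwrite(f"pics/{n}0.png",im[:,:,::-1]); 
    c=calibration(n); print(n,np.round(c["camera_matrix"],1).tolist(),np.round(c["T"],3).tolist())
c=calibration("wrist");im=read_camera("wrist"); cv2.imwrite("pics/wrist0.png",im[:,:,::-1]);print(np.round(c["camera_matrix"],1).tolist(),np.round(c["T"],3).tolist())
E
```

```text
{'t': 0.0, 'joints': array([-1.05607049e-01,  4.91558076e-01,  1.55945734e+00, -9.59923224e-06,
        1.09166603e+00, -1.05586974e-01]), 'qvel': array([ 0.00046947,  0.00103463,  0.00159752,  0.00068359, -0.00054218,
        0.00012636]), 'tau': array([-9.52334158e-04, -6.12640929e+01, -2.58175153e+01,  6.92750537e-02,
        4.83079045e-02, -1.38641695e-05]), 'eef_pos': array([6.24760946e+02, 4.13291217e-02, 2.14059945e+02]), 'tcp_rot': array([-3.14050902e+00, -1.06282969e-04,  1.57078063e+00]), 'ft_force': array([-0.36691134,  0.62711696, -0.63407989]), 'moment': array([-0.01058657, -0.0221553 ,  0.00365744]), 'grip_force': 0.0, 'opening': 1.002315413467709}
scene [[598.8, 0.0, 317.6], [0.0, 598.8, 236.0], [0.0, 0.0, 1.0]] [[-0.171, 0.732, -0.659, 1667.475], [0.985, 0.133, -0.108, 227.949], [0.009, -0.668, -0.744, 1267.315], [0.0, 0.0, 0.0, 1.0]]
side [[585.4, 0.0, 318.6], [0.0, 585.4, 243.8], [0.0, 0.0, 1.0]] [[0.806, -0.312, 0.503, -93.005], [-0.592, -0.413, 0.692, -915.238], [-0.008, -0.856, -0.517, 770.641], [0.0, 0.0, 0.0, 1.0]]
[[415.5, 0.0, 315.4], [0.0, 415.5, 235.0], [0.0, 0.0, 1.0]] [[1.0, 0.0, -0.0, 626.231], [0.0, -0.956, -0.294, 83.882], [-0.0, 0.294, -0.956, 385.226], [0.0, 0.0, 0.0, 1.0]]
```

View pics/scene0.png

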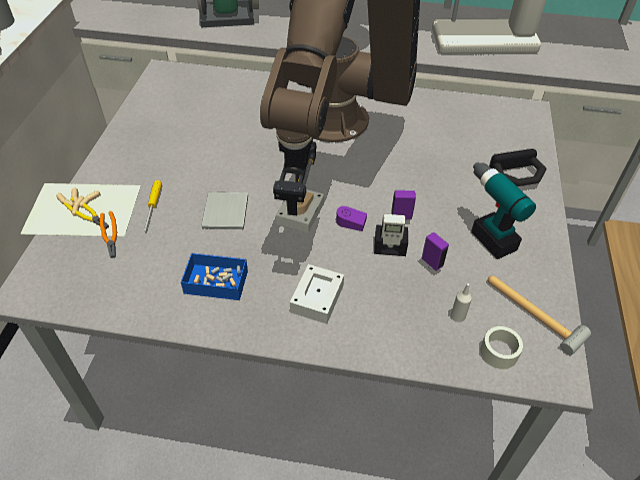

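View pics/side0.png

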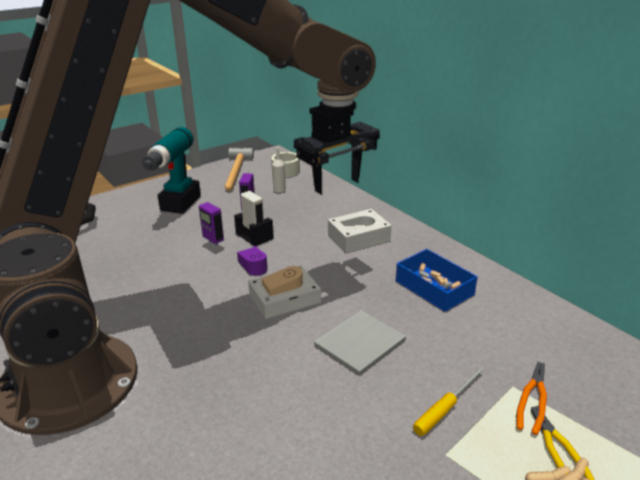

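The scene view shows the plate at (225,210), the mould with the tan wedge at (300,207) behind the gripper, the mould's upper half at (317,292), and the gauge (grey case) in its black stand at (392,235). The purple look-alikes are a wedge at (350,217) and gauges at (404,204) and (435,250). The side view shows the wedge at (283,280), the plate at (361,340) and the gauge at (252,215).

View pics/wrist0.png

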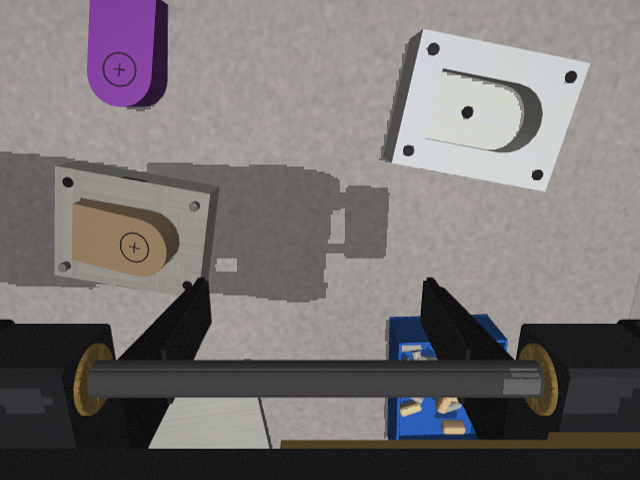

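```bash
cat > h.py <<'E'
import numpy as np,cv2
from cell import *
def ray(c,p):
    K,T=c["camera_matrix"],c["T"]; d=T[:3,:3]@np.linalg.solve(K,[p[0],p[1],1]); return T[:3,3],d/np.linalg.norm(d)
def onz(c,p,z):
    o,d=ray(c,p); return o+d*(z-o[2])/d[2]
def tri(*cps):
    A=0;b=0;R=[]
    for c,p in cps:
        o,d=ray(c,p);P=np.eye(3)-np.outer(d,d);A=A+P;b=b+P@o;R.append((o,P))
    x=np.linalg.solve(A,b); return x,[float(np.linalg.norm(P@(x-o))) for o,P in R]
E
python3 - <<'E'
from h import *
for n,p,z in [("scene",(225,210),14),("side",(361,340),14),("side",(283,278),60),("scene",(392,228),100),("side",(252,210),100)]: print(n,p,onz(calibration(n),p,z).round(0))
E
```

```text
scene (225, 210) [ 504. -237.   14.]
side (361, 340) [ 493. -247.   14.]
side (283, 278) [454. -33.  60.]
scene (392, 228) [570. 249. 100.]
side (252, 210) [524. 210. 100.]
```

The wrist view shows the tan wedge in the mould, with its ring cross at (134,247) and heel to the right and slightly down. The purple wedge look-alike is at (120,70). The empty upper half is at (485,112), the plate's edge at (215,425), and the bin at (440,390).
Candidates for the wedge are tan at (134,247) and purple at (120,70), so I choose tan. Candidates for the gauge in the scene view are grey in the stand at (392,230) and purple at (404,204) and (435,250), so I choose grey.

```bash
cat >> h.py <<'E'
def grab(n,f):
    c=calibration(n); im=read_camera(n)[:,:,::-1].copy(); cv2.imwrite(f"pics/{f}.png",im); np.savez(f"pics/{f}.npz",camera_matrix=c["camera_matrix"],T=c["T"]); return c,im
def blob(im,lo,hi,roi=None):
    m=cv2.inRange(cv2.cvtColor(im,cv2.COLOR_BGR2HSV),lo,hi)
    if roi: k=np.zeros_like(m);x0,y0,x1,y1=roi;k[y0:y1,x0:x1]=1;m=m*k
    m=cv2.morphologyEx(m,cv2.MORPH_CLOSE,np.ones((5,5)))
    return max(cv2.findContours(m,0,2)[0],key=cv2.contourArea)
E
python3 - <<'E'
from h import *
c=calibration("wrist"); im=cv2.imread("pics/wrist0.png"); np.savez("pics/wrist0.npz",camera_matrix=c["camera_matrix"],T=c["T"])
hs=cv2.cvtColor(im,cv2.COLOR_BGR2HSV)
print(hs[220,90],hs[200,60],hs[265,115],hs[260,300])
for p in [(134,247)]: print(onz(c,p,60.5))
for p in [(68,182),(194,206),(187,286),(64,267)]: print(onz(c,p,36).round(1))
# plate colours
s=cv2.cvtColor(cv2.imread("pics/scene0.png"),cv2.COLOR_BGR2HSV);print(s[210,225],s[180,210])
d=cv2.cvtColor(cv2.imread("pics/side0.png"),cv2.COLOR_BGR2HSV);print(d[340,361],d[380,330],d[280,280])
E
```

```text
[ 15  90 150] [ 21  18 144] [ 16  91 146] [ 12  12 103]
[476.49050244 -26.56416847  60.5       ]
[416.8  23.2  36. ]
[521.6   2.4  36. ]
[508.8 -72.5  36. ]
[399.7 -53.9  36. ]
[ 39  19 187] [ 20  17 176]
[ 34  12 170] [ 11  13 160] [ 17 106 140]
```

Request:
arm_command:
  delta_pos:
    - [-0.13,-0.02,0]
    - [-0.26,-0.04,0]
    - [-0.39,-0.06,0]
    - [-0.52,-0.08,0]
    - [-0.652,-0.096,0]
  delta_rot:
    - [0,0,0.07]
    - [0,0,0.14]
    - [0,0,0.21]
    - [0,0,0.28]
    - [0,0,0.35]
  claw: [0,0,0,0,0]

```text
t: 0.57
eef_pos: [460.3, -24.1, 214.4]
tcp_rot: [-3.141, -0.0, 2.126]
ft_force: [1.3, -0.2, 0.5]
opening: 1.001
grip_force: 0.0
```

Request:
arm_command:
  delta_pos:
    - [0,0,0]
    - [0,0,0]
    - [0,0,0]
    - [0,0,0]
    - [0,0,0]
  delta_rot:
    - [0,0,0.07]
    - [0,0,0.14]
    - [0,0,0.21]
    - [0,0,0.28]
    - [0,0,0.35]
  claw: [0,0,0,0,0]

```text
t: 0.98
eef_pos: [461.9, -24.0, 214.7]
tcp_rot: [3.142, -0.0, 2.676]
ft_force: [0.5, 0.3, -0.7]
opening: 1.0
grip_force: 0.0
```

Request:
arm_command:
  delta_pos:
    - [0,0,0]
    - [0,0,0]
    - [0,0,0]
    - [0,0,0]
    - [0,0,0]
  delta_rot:
    - [0,0,0.07]
    - [0,0,0.14]
    - [0,0,0.178]
    - [0,0,0.178]
    - [0,0,0.178]
  claw: [0,0,0,0,0]

```text
t: 1.4
eef_pos: [462.0, -23.9, 214.6]
tcp_rot: [3.141, -0.0, 2.948]
ft_force: [0.5, -0.7, 0.4]
opening: 0.997
grip_force: 0.0
```

Run:
```python
from h import *
s=state();print(s["t"],s["eef_pos"],s["tcp_rot"],s["joints"].round(2),s["ft_force"])
c,im=grab("wrist","w1"); cs,ims=grab("scene","s1")
b=blob(im,(10,60,60),(22,160,230)); print(cv2.contourArea(b),cv2.minAreaRect(b))
cv2.imwrite("pics/comb1.png",np.vstack([cv2.resize(im,(400,300)),cv2.resize(ims[140:340,140:500],(400,222)) ]))
```

```text
1.4 [461.95289556 -23.94563984 214.58860156] [ 3.14147800e+00 -2.18530884e-04  2.94776872e+00] [-0.19  0.26  1.94  0.    0.94 -1.57] [ 0.50628207 -0.74378246  0.39918582]
5244.0 ((315.0, 203.0), (90.0, 62.0), 90.0)
```

View pics/w1.png

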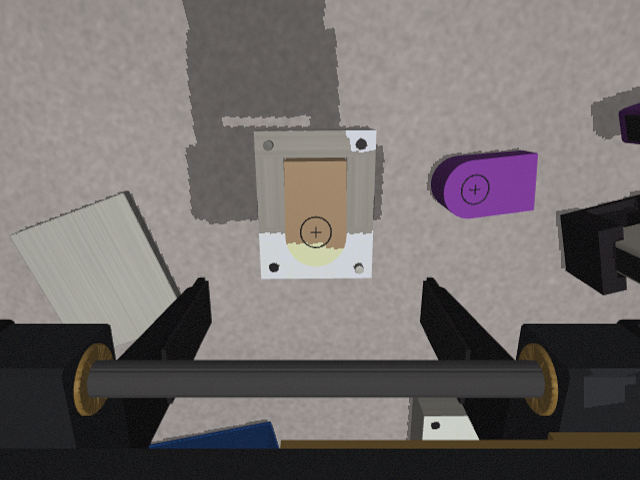

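The close view shows the tan wedge lined up with the image columns, with its cross at (316,232), thin-end corners at (284,159) and (347,160), and heel end down. The purple wedge is at (475,190), the plate's corner at (127,192), and the stand's edge at (605,240). The choice is confirmed.

Run:
```python
from h import *
L=lambda f:np.load(f"pics/{f}.npz")
c0,c1=L("wrist0"),L("w1"); cs,cd=calibration("scene"),calibration("side")
def cross(f,p,r):
    g=cv2.imread(f"pics/{f}.png",0); x,y=p; w=g[y-r:y+r+1,x-r:x+r+1]; m=w<np.median(w)-35
    ys,xs=np.nonzero(m); (cx,cy),(a,b),t=cv2.fitEllipse(cv2.convexHull(np.c_[xs,ys].astype(np.int32))); return cx+x-r,cy+y-r,a,b
p0=cross("wrist0",(134,247),17);p1=cross("w1",(316,232),18);print(p0,p1)
print("spot",tri((c0,p0[:2]),(c1,p1[:2])))
# wedge thin-end corners
for z in(50.6,): 
  a=onz(c1,(284,158),z);b=onz(c1,(347,160),z);print("thin",a,b,np.linalg.norm(a-b),np.degrees(np.arctan2(*(b-a)[1::-1])))
# mould pins: pin/hole tops at 44/36
A=onz(c1,(268,146),44);B=onz(c1,(359,268),44);print("pins",A,B,(A+B)/2,np.linalg.norm(A-B))
d=(B-A)[:2];print(np.degrees(np.arctan2(d[1],d[0]))) 
# plate
for f,c,lo,hi,roi in(("scene0",cs,(20,10,140),(60,60,255),(185,170,265,250)),("side0",cd,(20,6,120),(60,40,255),(300,300,420,380))):
    im=cv2.imread(f"pics/{f}.png");b=blob(im,lo,hi,roi);r=cv2.approxPolyDP(b,0.04*cv2.arcLength(b,True),True)[:,0]
    P=np.array([onz(c,q,14) for q in r.astype(float)]);print(f,cv2.contourArea(b),r.tolist(),P.round(0).tolist(),cv2.minAreaRect(P[:,:2].astype(np.float32)))
s=cv2.imread("pics/s1.png")[180:280,340:460];d=cv2.imread("pics/side0.png")[170:270,190:300]
cv2.imwrite("pics/g.png",np.hstack([cv2.resize(s,(400,333)),cv2.resize(d,(366,333))]))
```

```text
(133.99688720703125, 246.9894027709961, 26.94196128845215, 31.979454040527344) (315.47327041625977, 231.6553726196289, 31.201580047607422, 32.12689971923828)
spot (array([476.75974973, -26.24480196,  61.14284601]), [0.09363657331075129, 0.09363657331070108])
thin [414.75689936 -39.61165579  50.6       ] [425.99317739   9.47111959  50.6       ] 50.3524853698866 77.10574352290817
pins [403.56311054 -50.86206424  44.        ] [521.99705926   4.1044344   44.        ] [462.7800849  -23.37881492  44.        ] 130.56766897620065
24.896533161172215
scene0 6218.5 [[185, 170], [185, 248], [260, 249], [264, 170]] [[358.0, -406.0, 14.0], [666.0, -305.0, 14.0], [632.0, -101.0, 14.0], [314.0, -165.0, 14.0]] ((495.3809509277344, -253.74620056152344), (328.72113037109375, 245.63156127929688), 11.300593376159668)
side0 2811.5 [[361, 310], [314, 342], [358, 370], [405, 337]] [[555.0, -174.0, 14.0], [416.0, -197.0, 14.0], [435.0, -308.0, 14.0], [569.0, -292.0, 14.0]] ((495.3160095214844, -244.0831298828125), (140.7286376953125, 119.46501922607422), 9.464560508728027)
```

View pics/g.png

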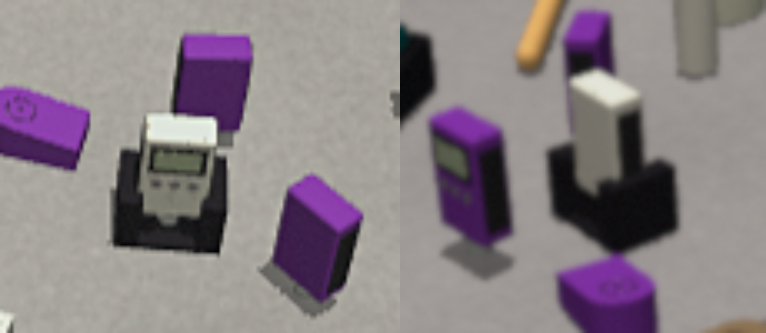

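The gauge crop shows the grey gauge with its display facing +x in the black stand, one purple gauge behind it and one in front and to the right. The spot height of 61.1 agrees with the expected 60.5, and both origin estimates agree within 1 mm, so I grasp the wedge.

Request:
arm_command:
  delta_pos:
    - [0.004,0.002,-0.15]
    - [0.004,0.002,-0.3]
    - [0.004,0.002,-0.45]
    - [0.004,0.002,-0.58]
    - [0.004,0.002,-0.64]
  delta_rot:
    - [0,0,0]
    - [0,0,0]
    - [0,0,0]
    - [0,0,0]
    - [0,0,0]
  claw: [0,0,0,0,0]

```text
t: 1.92
eef_pos: [461.7, -23.3, 51.5]
tcp_rot: [3.141, -0.004, 2.948]
ft_force: [0.6, -0.4, -0.7]
opening: 0.999
grip_force: 0.0
```

Request:
arm_command:
  delta_pos:
    - [0,0,-0.025]
    - [0,0,-0.05]
    - [0,0,-0.05]
    - [0,0,-0.05]
    - [0,0,-0.05]
  delta_rot:
    - [0,0,0]
    - [0,0,0]
    - [0,0,0]
    - [0,0,0]
    - [0,0,0]
  claw: [0,0,0,0.3,0.4]

```text
t: 2.33
eef_pos: [463.6, -23.6, 43.2]
tcp_rot: [3.142, 0.002, 2.95]
ft_force: [0.3, -0.5, 0.4]
opening: 0.908
grip_force: 0.0
```

Request:
arm_command:
  delta_pos:
    - [0,0,0]
    - [0,0,0]
    - [0,0,0]
    - [0,0,0]
    - [0,0,0]
  delta_rot:
    - [0,0,0]
    - [0,0,0]
    - [0,0,0]
    - [0,0,0]
    - [0,0,0]
  claw: [0.5,0.7,0.8,0.8,0.8]

```text
t: 2.75
eef_pos: [463.1, -23.5, 42.3]
tcp_rot: [3.141, 0.0, 2.95]
ft_force: [-0.4, 0.6, -0.0]
opening: 0.566
grip_force: 0.0
```

Request:
arm_command:
  delta_pos:
    - [0,0,0]
    - [0,0,0]
    - [0,0,0]
    - [0,0,0]
    - [0,0,0]
  delta_rot:
    - [0,0,0]
    - [0,0,0]
    - [0,0,0]
    - [0,0,0]
    - [0,0,0]
  claw: [0.8,0.8,0.8,0.8,0.8]

```text
t: 3.17
eef_pos: [463.1, -23.5, 42.3]
tcp_rot: [3.142, 0.0, 2.95]
ft_force: [-1.1, -0.3, 5.0]
opening: 0.524
grip_force: 30.0
```

Request:
arm_command:
  delta_pos:
    - [0,0,0.02]
    - [0,0,0.04]
    - [0,0,0.06]
    - [0,0,0.1]
    - [0,0,0.15]
  delta_rot:
    - [0,0,0]
    - [0,0,0]
    - [0,0,0]
    - [0,0,0]
    - [0,0,0]
  claw: [0.8,0.8,0.8,0.8,0.8]

```text
t: 3.58
eef_pos: [462.7, -23.4, 80.0]
tcp_rot: [3.141, -0.001, 2.95]
ft_force: [-0.5, -0.7, -1.1]
opening: 0.524
grip_force: 30.0
```

Request:
arm_command:
  delta_pos:
    - [0,0,0.1]
    - [0,0,0.2]
    - [0,0,0.3]
    - [0,0,0.4]
    - [0,0,0.4]
  delta_rot:
    - [0,0,0]
    - [0,0,0]
    - [0,0,0]
    - [0,0,0]
    - [0,0,0]
  claw: [0.8,0.8,0.8,0.8,0.8]

```text
t: 4.0
eef_pos: [464.4, -23.7, 184.0]
tcp_rot: [3.141, 0.007, 2.95]
ft_force: [1.2, -0.5, -1.6]
opening: 0.524
grip_force: 30.0
```

Run:
```python
from h import *
print(state()["eef_pos"],state()["tcp_rot"],state()["ft_force"])
c,im=grab("wrist","w2");cs,ims=grab("scene","s2");cd,imd=grab("side","d2")
# plate: scene threshold by brightness vs bench
h=cv2.cvtColor(ims,cv2.COLOR_BGR2HSV);print("bench",h[205,180],h[260,265],"plate",h[200,225],h[220,230],h[196,210])
h=cv2.cvtColor(im,cv2.COLOR_BGR2HSV);print("wr",h[250,100],h[150,60])
a=cv2.resize(ims[170:260,180:420],(800,300),interpolation=2);b=cv2.resize(im,(400,300));d=cv2.resize(imd[180:380,200:440],(400,300))
cv2.imwrite("pics/comb2.png",np.vstack([a,np.hstack([b,d])]))
```

```text
[464.43462748 -23.68089354 183.96523588] [3.1414729  0.00661618 2.9500317 ] [ 1.2488481  -0.49944379 -1.55860897]
bench [ 22  17 169] [ 22  17 165] plate [ 39  19 185] [ 42  18 188] [ 39  18 180]
wr [ 30  12 189] [  5  17 176]
```

View pics/comb2.png

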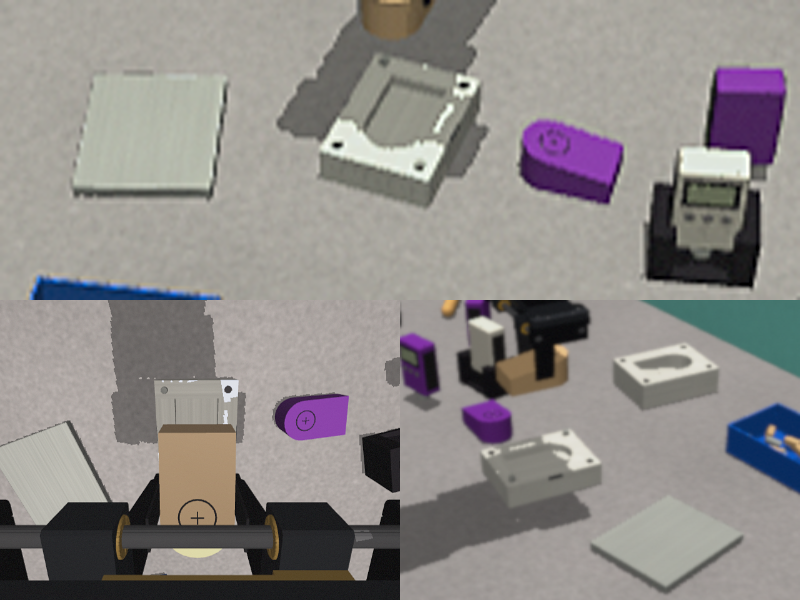

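The composite shows the wedge held level in the jaws and the cavity empty. The scene strip gives plate corners at (97,73), (226,74), (212,190) and (75,186), and gauge top corners at (682,148), (748,152), (748,178) and (676,175).

Run:
```python
from h import *
cs,cd=calibration("scene"),calibration("side")
S=np.array([(97,73),(226,74),(212,190),(75,186)])/3.3333+[180,170]
D=[(358,370),(314,342),(361,310),(405,337)]
P=[]
for s,d in zip(S,D): x,e=tri((cs,s),(cd,d));P.append(x);print(x.round(1),np.round(e,1),onz(cs,s,14).round(1)[:2],onz(cd,d,14).round(1)[:2])
def info(P):
    P=np.array(P);a=(P[3]-P[0]+P[2]-P[1])/2; b=(P[1]-P[0]+P[2]-P[3])/2
    print("c",P.mean(0).round(1),"sizes",np.linalg.norm(a[:2]).round(1),np.linalg.norm(b[:2]).round(1),"yaw",np.degrees(np.arctan2(a[1],a[0])).round(1),np.degrees(np.arctan2(-b[0],b[1])).round(1))
info(P);info([onz(cs,s,14) for s in S]);info([onz(cd,s,14) for s in D])
S=np.array([(682,148),(748,152),(748,178),(676,175)])/3.3333+[180,170]
D=np.array([(212,108),(170,80),(200,70),(240,97)])/3.327+[190,170]
P=[]
for s,d in zip(S,D): x,e=tri((cs,s),(cd,d));P.append(x);print(x.round(1),np.round(e,1))
info(P);info([onz(cs,s,118) for s in S]);info([onz(cd,s,118) for s in D])
# purples nearest
for q in [(709,180),(775,165)]: print("purple base",onz(cs,np.array(q)/3.3333+[180,170],0).round(0))
c=np.load("pics/w1.npz")
for q in [(564,212),(563,260),(608,293)]:print("stand",onz(c,q,56).round(0))
```

```text
[ 436.9 -305.8   11.2] [0.4 0.4] [ 439.4 -304.4] [ 435.1 -308.5]
[ 417.8 -191.9   10.6] [1.5 1.5] [ 419.8 -189.8] [ 416.1 -196.7]
[ 557.9 -168.4   10. ] [1.2 1.2] [ 560.4 -166.3] [ 554.9 -173.6]
[ 572.9 -286.1    8.2] [1.6 1.6] [ 576.7 -282.6] [ 568.6 -292.4]
c [ 496.4 -238.1   10. ] sizes 139.7 117.1 yaw 8.9 8.4
c [ 499.1 -235.8   14. ] sizes 140.8 116.8 yaw 9.2 8.9
c [ 493.7 -242.8   14. ] sizes 137.5 116.4 yaw 8.2 8.1
[536.7 223.7 112.1] [1.7 1.7]
[532.9 277.  114.7] [0.5 0.5]
[560.6 279.3 113.9] [0.4 0.4]
[563.6 223.6 111.3] [1.1 1.1]
c [548.4 250.9 113. ] sizes 27.4 54.6 yaw 2.3 3.5
c [552.9 251.  118. ] sizes 29.5 54.7 yaw 0.3 6.3
c [543.6 241.5 118. ] sizes 26.4 58.4 yaw 4.3 0.9
purple base [459. 251.   0.]
purple base [431. 307.   0.]
stand [501. 176.  56.]
stand [543. 174.  56.]
stand [582. 212.  56.]
```

Run:
```python
from h import *
c=np.load("pics/w1.npz");im=cv2.imread("pics/w1.png")
b=blob(im,(24,5,150),(60,30,255),(0,170,190,345));r=cv2.approxPolyDP(b,0.02*cv2.arcLength(b,True),True)[:,0]
print(r.tolist(),[onz(c,q.astype(float),14)[:2].round(1).tolist() for q in r])
for q in [(127,192),(12,237)]:print(onz(c,q,14).round(1))
c0=np.load("pics/wrist0.npz")
for q in [(257,397),(150,447)]:print(onz(c0,q,14).round(1))
```

```text
[[123, 194], [11, 236], [62, 322], [108, 322], [115, 344], [175, 298]] [[421.9, -193.6], [439.9, -309.5], [534.4, -295.9], [543.2, -250.7], [568.5, -252.2], [530.8, -177.3]]
[ 420.8 -189.4   14. ]
[ 441. -309.   14.]
[ 564.2 -210.6   14. ]
[ 442.8 -276.6   14. ]
```

Request:
arm_command:
  delta_pos:
    - [0.03,-0.16,0]
    - [0.06,-0.32,0]
    - [0.08,-0.48,0]
    - [0.11,-0.64,-0.05]
    - [0.142,-0.8,-0.1]
  delta_rot:
    - [0,0,0.05]
    - [0,0,0.1]
    - [0,0,0.15]
    - [0,0,0.2]
    - [0,0,0.222]
  claw: [0.8,0.8,0.8,0.8,0.8]

```text
t: 4.57
eef_pos: [497.8, -223.5, 153.9]
tcp_rot: [3.141, -0.001, -2.98]
ft_force: [1.2, 0.4, -0.1]
opening: 0.522
grip_force: 30.0
```

Request:
arm_command:
  delta_pos:
    - [0,-0.06,-0.1]
    - [0,-0.06,-0.2]
    - [0,-0.06,-0.3]
    - [0,-0.06,-0.4]
    - [0,-0.06,-0.4]
  delta_rot:
    - [0,0,0]
    - [0,0,0]
    - [0,0,0]
    - [0,0,0]
    - [0,0,0]
  claw: [0.8,0.8,0.8,0.8,0.8]

```text
t: 4.98
eef_pos: [495.6, -235.4, 50.0]
tcp_rot: [3.136, -0.007, -2.985]
ft_force: [-0.8, 0.6, -2.4]
opening: 0.521
grip_force: 30.0
```

Run:
```python
from h import *
s=state();print(s["t"],s["eef_pos"],s["tcp_rot"],s["ft_force"],s["moment"],s["joints"].round(2))
```

```text
4.9833 [ 495.58660861 -235.41670474   50.0251813 ] [ 3.13555711 -0.00673645 -2.98512333] [-0.75790199  0.56472128 -2.38044377] [ 0.12744815  0.00921788 -0.03905372] [-0.56  0.61  1.89  0.    0.65 -2.29]
```

Request:
arm_command:
  delta_pos:
    - [0,0,-0.02]
    - [0,0,-0.04]
    - [0,0,-0.05]
    - [0,0,-0.05]
    - [0,0,-0.05]
  delta_rot:
    - [0,0,0]
    - [0,0,0]
    - [0,0,0]
    - [0,0,0]
    - [0,0,0]
  claw: [0.8,0.8,0.8,0.8,0.8]

```text
t: 5.4
eef_pos: [498.4, -236.8, 43.4]
tcp_rot: [-3.141, 0.001, -2.984]
ft_force: [-0.5, 0.4, -2.2]
opening: 0.524
grip_force: 30.0
```

Request:
arm_command:
  delta_pos:
    - [0,-0.006,-0.01]
    - [0,-0.006,-0.02]
    - [0,-0.006,-0.03]
    - [0,-0.006,-0.035]
    - [0,-0.006,-0.035]
  delta_rot:
    - [0,0,0]
    - [0,0,0]
    - [0,0,0]
    - [0,0,0]
    - [0,0,0]
  claw: [0.8,0.8,0.8,0.8,0.8]

```text
t: 5.82
eef_pos: [498.0, -238.1, 33.6]
tcp_rot: [3.141, -0.0, -2.985]
ft_force: [0.7, -0.1, -0.9]
opening: 0.521
grip_force: 30.0
```

Request:
arm_command:
  delta_pos:
    - [0,0,-0.002]
    - [0,0,-0.004]
    - [0,0,-0.006]
    - [0,0,-0.006]
    - [0,0,-0.006]
  delta_rot:
    - [0,0,0]
    - [0,0,0]
    - [0,0,0]
    - [0,0,0]
    - [0,0,0]
  claw: [0.8,0.8,0.8,0.8,0.8]

```text
t: 6.23
eef_pos: [498.2, -238.2, 32.4]
tcp_rot: [3.141, -0.0, -2.984]
ft_force: [-0.3, 0.8, -1.6]
opening: 0.522
grip_force: 30.0
```

Request:
arm_command:
  delta_pos:
    - [0,0,-0.002]
    - [0,0,-0.004]
    - [0,0,-0.004]
    - [0,0,-0.004]
    - [0,0,-0.004]
  delta_rot:
    - [0,0,0]
    - [0,0,0]
    - [0,0,0]
    - [0,0,0]
    - [0,0,0]
  claw: [0.8,0.8,0.8,0.8,0.8]

```text
t: 6.65
eef_pos: [498.2, -238.2, 32.3]
tcp_rot: [-3.141, 0.0, -2.985]
ft_force: [-3.0, 1.5, 9.0]
opening: 0.524
grip_force: 30.0
```

Request:
arm_command:
  delta_pos:
    - [0,0,0.002]
    - [0,0,0.002]
    - [0,0,0.002]
    - [0,0,0.002]
    - [0,0,0.002]
  delta_rot:
    - [0,0,0]
    - [0,0,0]
    - [0,0,0]
    - [0,0,0]
    - [0,0,0]
  claw: [0.4,0.2,0.2,0.2,0.2]

```text
t: 7.07
eef_pos: [498.2, -238.2, 31.9]
tcp_rot: [3.141, -0.0, -2.985]
ft_force: [-0.3, -0.2, -0.6]
opening: 0.784
grip_force: 0.0
```

Request:
arm_command:
  delta_pos:
    - [0,0,0]
    - [0,0,0.05]
    - [0,0,0.15]
    - [0,0,0.3]
    - [0,0,0.45]
  delta_rot:
    - [0,0,0]
    - [0,0,0]
    - [0,0,0]
    - [0,0,0]
    - [0,0,0]
  claw: [0.2,0.2,0.2,0.2,0.2]

```text
t: 7.48
eef_pos: [497.6, -237.9, 145.1]
tcp_rot: [3.14, -0.002, -2.985]
ft_force: [0.8, -0.6, -0.1]
opening: 0.8
grip_force: 0.0
```

Request:
arm_command:
  delta_pos:
    - [-0.05,0,0.1]
    - [-0.1,0,0.2]
    - [-0.1,0,0.25]
    - [-0.1,0,0.25]
    - [-0.1,0,0.25]
  delta_rot:
    - [0,0,0]
    - [0,0,0]
    - [0,0,0]
    - [0,0,0]
    - [0,0,0]
  claw: [0.2,0.2,0.2,0.2,0.2]

```text
t: 7.9
eef_pos: [473.3, -238.3, 207.1]
tcp_rot: [-3.141, 0.001, -2.985]
ft_force: [-0.7, -0.1, -0.1]
opening: 0.799
grip_force: 0.0
```

Run:
```python
from h import *
s=state();print(s["t"],s["eef_pos"],s["tcp_rot"],s["ft_force"],s["opening"])
grab("wrist","w3")
```

```text
7.9 [ 473.25184678 -238.2657946   207.06685309] [-3.14089562e+00  8.99499522e-04 -2.98467113e+00] [-0.74569692 -0.14058506 -0.11195272] 0.7992908424188264
```

View pics/w3.png

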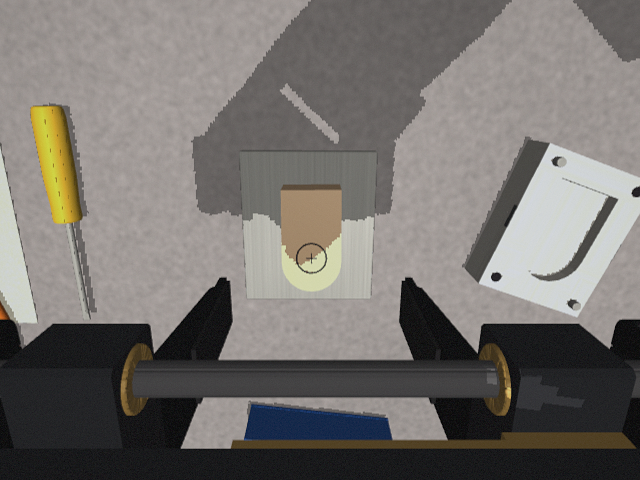

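The wrist view shows the wedge flat on the plate with its cross at (311,258), let go and evenly centred. Plate edges are at columns 243 to 376 and rows 151 to 299. Next I fly to the gauge.

Request:
arm_command:
  delta_pos:
    - [0.06,0.1,0.01]
    - [0.12,0.24,0.02]
    - [0.18,0.38,0.03]
    - [0.24,0.5,0.03]
    - [0.3,0.6,0.03]
  delta_rot:
    - [0,0,-0.07]
    - [0,0,-0.14]
    - [0,0,-0.21]
    - [0,0,-0.28]
    - [0,0,-0.35]
  claw: [0.2,0.2,0.2,0.2,0.2]

```text
t: 8.37
eef_pos: [548.4, -85.9, 212.8]
tcp_rot: [-3.142, -0.003, 2.744]
ft_force: [0.6, -1.0, -0.1]
opening: 0.798
grip_force: 0.0
```

Request:
arm_command:
  delta_pos:
    - [0,0.15,0]
    - [0,0.3,0]
    - [0,0.45,0]
    - [0,0.6,0]
    - [0,0.75,0]
  delta_rot:
    - [0,0,-0.07]
    - [0,0,-0.14]
    - [0,0,-0.21]
    - [0,0,-0.28]
    - [0,0,-0.35]
  claw: [0.2,0.2,0.2,0.2,0.2]

```text
t: 8.78
eef_pos: [547.6, 101.3, 212.6]
tcp_rot: [-3.139, -0.001, 2.194]
ft_force: [1.3, -0.5, -0.5]
opening: 0.802
grip_force: 0.0
```

Request:
arm_command:
  delta_pos:
    - [0,0.06,0]
    - [0,0.12,0]
    - [0,0.18,0]
    - [0,0.2,0]
    - [0,0.2,0]
  delta_rot:
    - [0,0,-0.07]
    - [0,0,-0.14]
    - [0,0,-0.21]
    - [0,0,-0.28]
    - [0,0,-0.356]
  claw: [0.2,0.2,0.2,0.2,0.2]

```text
t: 9.2
eef_pos: [547.7, 150.8, 212.4]
tcp_rot: [-3.139, 0.0, 1.636]
ft_force: [0.7, -0.1, -0.5]
opening: 0.801
grip_force: 0.0
```

Run:
```python
from h import *
c=np.load("pics/w3.npz")
print("spot",onz(c,(311,258),50.5));
for q in[(241,151),(377,151),(371,299),(247,299)]:print("plate",onz(c,q,14).round(1))
print("thin",onz(c,(281,185),40.6),onz(c,(341,185),40.6))
s=state();print(s["t"],s["eef_pos"],s["tcp_rot"],s["joints"].round(2))
grab("wrist","w4")
```

```text
spot [ 512.58309166 -235.76276549   50.5       ]
plate [ 438.3 -308.9   14. ]
plate [ 419.9 -192.9   14. ]
plate [ 558.5 -170.6   14. ]
plate [ 577.3 -288.5   14. ]
thin [ 457.11015351 -269.37531994   40.6       ] [ 449.40282951 -220.80126271   40.6       ]
9.2 [547.71460624 150.79524066 212.42149375] [-3.13878004e+00  1.28841204e-04  1.63644485e+00] [0.15 0.41 1.7  0.   1.03 0.09]
```

Request:
arm_command:
  delta_pos:
    - [0,0.13,0]
    - [0,0.26,0]
    - [0,0.38,0]
    - [0,0.38,0]
    - [0,0.38,0]
  delta_rot:
    - [0,0,0]
    - [0,0,0]
    - [0,0,0]
    - [0,0,0]
    - [0,0,0]
  claw: [0.2,0.2,0.2,0.2,0.2]

```text
t: 9.67
eef_pos: [547.7, 245.4, 212.8]
tcp_rot: [-3.139, 0.001, 1.645]
ft_force: [0.3, -0.1, -0.3]
opening: 0.801
grip_force: 0.0
```

Run:
```python
from h import *
s=state();print(s["t"],s["eef_pos"],s["tcp_rot"])
c,im=grab("wrist","w5");a=cv2.imread("pics/w4.png")
cv2.imwrite("pics/comb3.png",np.hstack([a[0:400,120:520],im[0:400,120:520]]))
```

```text
9.6667 [547.67642915 245.35338009 212.7530808 ] [-3.13938234e+00  6.45744644e-04  1.64457437e+00]
```

View pics/comb3.png

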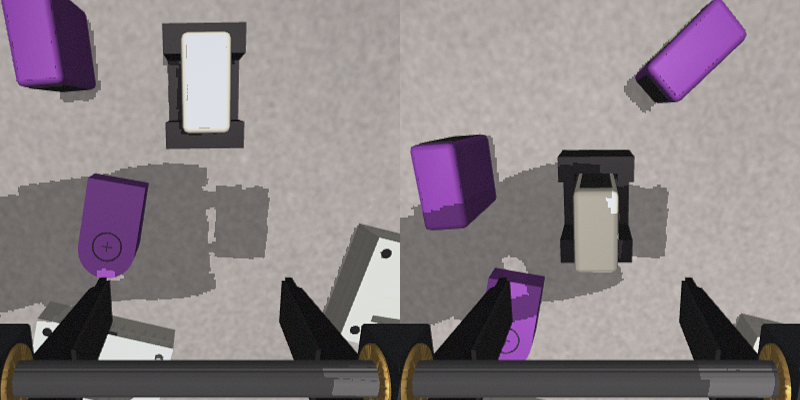

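The left half (w4) shows the gauge's top face at crop columns 183 to 229 and rows 32 to 132. The right half (w5) shows it at columns 575 to 617 and rows 188 to 271. Purple look-alikes are at (45,45), (455,180) and (695,50), with the drill not in view.

Run:
```python
from h import *
out=[]
for f,roi in(("w4",(290,15,360,145)),("w5",(280,180,345,280))):
    c=np.load(f"pics/{f}.npz");im=cv2.imread(f"pics/{f}.png")
    b=blob(im,(0,0,130),(179,80,255),roi) if f=="w4" else blob(im,(0,0,120),(179,80,255),roi)
    g=cv2.cvtColor(im,cv2.COLOR_BGR2HSV)
    if f=="w4": b=blob(im,(0,0,215),(179,80,255),roi)
    r=cv2.boxPoints(cv2.minAreaRect(b));print(f,cv2.contourArea(b),r.round(0).tolist())
    P=np.array([onz(c,q,118)[:2] for q in r]);print(cv2.minAreaRect(P.astype(np.float32)),P.round(1).tolist()); out.append((c,r))
# triangulate by ordering corners on x+y, per view
def order(r): s=r.sum(1);d=r[:,0]-r[:,1];return [r[s.argmin()],r[d.argmax()],r[s.argmax()],r[d.argmin()]]
X=[]
for p,q in zip(order(out[0][1]),order(out[1][1])): x,e=tri((out[0][0],p),(out[1][0],q));X.append(x);print(x.round(1),np.round(e,1))
print("c",np.mean(X,0))
c=np.load("pics/w4.npz")
for q in [(283,23),(366,22),(364,147),(286,149)]:print("stand",onz(c,q,56).round(1))
```

```text
w4 4259.5 [[303.0, 33.0], [349.0, 33.0], [349.0, 130.0], [303.0, 130.0]]
((549.0658569335938, 248.58448791503906), (28.53059959411621, 54.76185989379883), 3.7808148860931396) [[533.5, 275.0], [560.2, 276.7], [565.1, 222.2], [536.6, 220.3]]
w5 3662.0 [[285.0, 190.0], [344.0, 190.0], [344.0, 279.0], [285.0, 279.0]]
((548.2008056640625, 246.50498962402344), (40.83134841918945, 62.38443374633789), 4.283760070800781) [[526.9, 276.2], [565.0, 279.0], [570.9, 216.9], [530.2, 213.9]]
[530.1 275.6 115.8] [3.3 3.3]
[563.  277.8 112.3] [2.5 2.5]
[566.6 223.1 132.7] [2.7 2.7]
[534.1 221.4 135.8] [3. 3.]
c [548.45840998 249.47400951 124.13344546]
stand [516.5 290.   56. ]
stand [575.4 294.5  56. ]
stand [582.8 207.4  56. ]
stand [522.6 201.9  56. ]
```

Run:
```python
from h import *
a,b=np.load("pics/w4.npz"),np.load("pics/w5.npz")
for p,q in zip([(303,32),(349,32),(349,131),(302,131)],[(297,188),(337,188),(336,272),(295,271)]):
    x,e=tri((a,p),(b,q));print(x.round(1),np.round(e,1),onz(b,q,118).round(1))
s=state();print(s["eef_pos"],s["tcp_rot"])
```

```text
[533.8 276.7 110.7] [0.6 0.6] [534.6 278.1 118. ]
[560.8 278.5 110.1] [0.1 0.1] [560.4 280.  118. ]
[565.1 221.6 117.7] [0.1 0.1] [564.9 221.7 118. ]
[536.3 219.6 116.2] [0.3 0.3] [536.7 220.3 118. ]
[547.78709604 244.38515881 213.034303  ] [-3.13956074e+00  6.91974803e-04  1.64290594e+00]
```

Request:
arm_command:
  delta_pos:
    - [0.005,0.016,0]
    - [0.005,0.016,-0.1]
    - [0.005,0.016,-0.2]
    - [0.005,0.016,-0.3]
    - [0.005,0.016,-0.4]
  delta_rot:
    - [0,0,0]
    - [0,0,0]
    - [0,0,0]
    - [0,0,0]
    - [0,0,0]
  claw: [0.2,0.2,0.2,0.2,0.2]

```text
t: 10.13
eef_pos: [549.6, 247.3, 113.4]
tcp_rot: [3.141, 0.0, 1.639]
ft_force: [0.6, 0.1, 0.6]
opening: 0.798
grip_force: 0.0
```

Request:
arm_command:
  delta_pos:
    - [0,0,-0.08]
    - [0,0,-0.14]
    - [0,0,-0.18]
    - [0,0,-0.18]
    - [0,0,-0.18]
  delta_rot:
    - [0,0,0]
    - [0,0,0]
    - [0,0,0]
    - [0,0,0]
    - [0,0,0]
  claw: [0.2,0.2,0.2,0.2,0.2]

```text
t: 10.55
eef_pos: [549.6, 247.8, 69.5]
tcp_rot: [-3.141, 0.0, 1.64]
ft_force: [0.1, -0.0, 0.6]
opening: 0.802
grip_force: 0.0
```

Request:
arm_command:
  delta_pos:
    - [0,0.002,0]
    - [0,0.002,0]
    - [0,0.002,0]
    - [0,0.002,0]
    - [0,0.002,0]
  delta_rot:
    - [0,0,0]
    - [0,0,0]
    - [0,0,0]
    - [0,0,0]
    - [0,0,0]
  claw: [0.4,0.6,0.8,1,1]

```text
t: 10.97
eef_pos: [549.5, 248.9, 69.9]
tcp_rot: [3.141, -0.0, 1.64]
ft_force: [-0.6, -0.2, -0.0]
opening: 0.507
grip_force: 0.0
```

Request:
arm_command:
  delta_pos:
    - [0,0,0]
    - [0,0,0]
    - [0,0,0]
    - [0,0,0]
    - [0,0,0]
  delta_rot:
    - [0,0,0]
    - [0,0,0]
    - [0,0,0]
    - [0,0,0]
    - [0,0,0]
  claw: [1,1,1,1,1]

```text
t: 11.38
eef_pos: [549.2, 248.8, 69.5]
tcp_rot: [-3.141, 0.0, 1.64]
ft_force: [-1.1, -0.3, 1.6]
opening: 0.311
grip_force: 30.0
```

Request:
arm_command:
  delta_pos:
    - [0,0,0]
    - [0,0,0]
    - [0,0,0]
    - [0,0,0]
    - [0,0,0]
  delta_rot:
    - [0,0,0]
    - [0,0,0]
    - [0,0,0]
    - [0,0,0]
    - [0,0,0]
  claw: [1,1,1,1,1]

```text
t: 11.8
eef_pos: [549.3, 248.8, 69.5]
tcp_rot: [-3.141, 0.0, 1.64]
ft_force: [-2.7, -0.2, 2.8]
opening: 0.315
grip_force: 30.0
```

Run:
```python
from cell import *
s=state();print(s["eef_pos"],s["tcp_rot"],s["ft_force"],s["moment"],s["opening"],s["grip_force"])
```

```text
[549.25733149 248.77898235  69.49511714] [-3.14136555e+00  6.66273357e-05  1.63993955e+00] [-2.72548418 -0.17721295  2.8393551 ] [0.04363683 0.57791935 0.06381131] 0.31491902673738825 29.99430924654007
```

Request:
arm_command:
  delta_pos:
    - [0,0,0.04]
    - [0,0,0.1]
    - [0,0,0.2]
    - [0,0,0.3]
    - [0,0,0.4]
  delta_rot:
    - [0,0,0]
    - [0,0,0]
    - [0,0,0]
    - [0,0,0]
    - [0,0,0]
  claw: [1,1,1,1,1]

```text
t: 12.22
eef_pos: [549.5, 248.7, 170.9]
tcp_rot: [3.141, 0.0, 1.64]
ft_force: [-0.0, -0.1, -1.5]
opening: 0.314
grip_force: 30.0
```

Request:
arm_command:
  delta_pos:
    - [0,0,0.08]
    - [0,0,0.12]
    - [0,0,0.12]
    - [0,0,0.12]
    - [0,0,0.12]
  delta_rot:
    - [0,0,0]
    - [0,0,0]
    - [0,0,0]
    - [0,0,0]
    - [0,0,0]
  claw: [1,1,1,1,1]

```text
t: 12.63
eef_pos: [548.9, 248.6, 198.1]
tcp_rot: [-3.14, 0.001, 1.64]
ft_force: [0.1, 0.5, -2.9]
opening: 0.316
grip_force: 30.0
```

Run:
```python
from h import *
s=state();print(s["t"],s["eef_pos"],s["tcp_rot"],s["ft_force"],s["moment"],s["opening"],s["grip_force"],s["joints"].round(2))
_,d=grab("side","d3");_,a=grab("scene","s3");_,w=grab("wrist","w6")
cv2.imwrite("pics/comb4.png",np.hstack([cv2.resize(a[100:260,300:460],(400,400)),cv2.resize(d[90:250,180:340],(400,400))]))
```

```text
12.6333 [548.93759705 248.58856637 198.12985646] [-3.13981810e+00  5.22262476e-04  1.63986210e+00] [ 0.06274081  0.52206508 -2.88030433] [ 0.06242818 -0.02279288 -0.0658431 ] 0.31551524768286004 29.99246209859848 [ 0.32  0.48  1.63 -0.    1.03  0.25]
```

View pics/comb4.png

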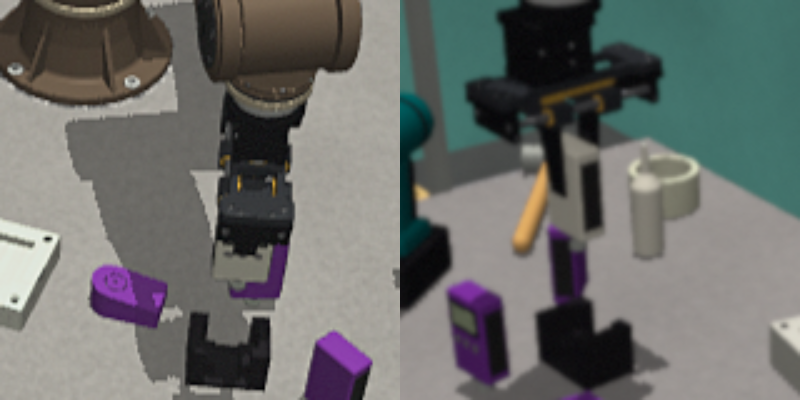

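The composite shows the gauge held upright in the jaws and the stand empty, with both purple gauges untouched. I carry it to above the wedge.

Request:
arm_command:
  delta_pos:
    - [-0.01,-0.05,0]
    - [-0.02,-0.15,0]
    - [-0.03,-0.27,0]
    - [-0.05,-0.4,0]
    - [-0.07,-0.53,0]
  delta_rot:
    - [0,0,0.01]
    - [0,0,0.02]
    - [0,0,0.035]
    - [0,0,0.045]
    - [0,0,0.056]
  claw: [1,1,1,1,1]

```text
t: 13.2
eef_pos: [531.4, 115.2, 198.7]
tcp_rot: [-3.141, -0.0, 1.729]
ft_force: [1.0, 0.2, -2.8]
opening: 0.313
grip_force: 30.0
```

Request:
arm_command:
  delta_pos:
    - [-0.02,-0.14,0]
    - [-0.04,-0.28,0]
    - [-0.06,-0.42,0]
    - [-0.07,-0.56,0]
    - [-0.08,-0.7,0]
  delta_rot:
    - [0,0,0]
    - [0,0,0]
    - [0,0,0]
    - [0,0,0]
    - [0,0,0]
  claw: [1,1,1,1,1]

```text
t: 13.62
eef_pos: [511.3, -60.3, 199.0]
tcp_rot: [-3.141, -0.0, 1.728]
ft_force: [0.5, -0.5, -2.7]
opening: 0.323
grip_force: 30.0
```

Request:
arm_command:
  delta_pos:
    - [-0.01,-0.14,0]
    - [-0.02,-0.28,0]
    - [-0.03,-0.42,0]
    - [-0.04,-0.55,0]
    - [-0.05,-0.65,0]
  delta_rot:
    - [0,0,0]
    - [0,0,0]
    - [0,0,0]
    - [0,0,0]
    - [0,0,0]
  claw: [1,1,1,1,1]

```text
t: 14.03
eef_pos: [498.9, -223.6, 198.8]
tcp_rot: [-3.141, -0.0, 1.727]
ft_force: [-0.5, 0.6, -2.0]
opening: 0.313
grip_force: 30.0
```

Request:
arm_command:
  delta_pos:
    - [0,-0.05,-0.04]
    - [0,-0.067,-0.08]
    - [0,-0.067,-0.12]
    - [0,-0.067,-0.16]
    - [0,-0.067,-0.2]
  delta_rot:
    - [0.004,-0.025,0]
    - [0.009,-0.055,0]
    - [0.013,-0.083,0]
    - [0.0173,-0.1098,0]
    - [0.0173,-0.1098,0]
  claw: [1,1,1,1,1]

```text
t: 14.45
eef_pos: [498.3, -238.1, 148.3]
tcp_rot: [2.966, -0.001, 1.727]
ft_force: [0.3, -0.2, -2.3]
opening: 0.314
grip_force: 30.0
```

Request:
arm_command:
  delta_pos:
    - [0,0,0]
    - [0,0,0]
    - [0,0,0]
    - [0,0,0]
    - [0,0,0]
  delta_rot:
    - [0,0,0]
    - [0,0,0]
    - [0,0,0]
    - [0,0,0]
    - [0,0,0]
  claw: [1,1,1,1,1]

```text
t: 14.87
eef_pos: [499.9, -237.9, 149.9]
tcp_rot: [2.967, 0.001, 1.729]
ft_force: [0.4, -0.8, -2.7]
opening: 0.313
grip_force: 30.0
```

```bash
cat >> h.py <<'E'
from scipy.spatial.transform import Rotation as Ro
PSI=np.radians(8.97); N=Ro.from_euler("z",PSI).apply([-np.sin(np.radians(10)),0,np.cos(np.radians(10))])
S=np.array([512.2,-235.9,50.5])
def chk():
    s=state();R=Ro.from_euler("xyz",s["tcp_rot"]).as_matrix();z=R[:,2];foot=s["eef_pos"]+61.5*z;d=foot-S
    up=np.array([np.cos(PSI),np.sin(PSI),0]);up=up-N*(up@N);up/=np.linalg.norm(up);lat=np.cross(N,up)
    Rt=np.cross(z,-N)/np.radians(90)
    print("t",s["t"],"tcp",s["eef_pos"].round(2),"foot off: normal %.2f up %.2f lat %.2f"%(d@N,d@up,d@lat),"tilt deg",np.degrees(np.arccos(-z@N)).round(2),"rot fix units",Rt.round(4),"F",s["ft_force"].round(1),"F.n",(s["ft_force"]@N).round(2),"M",s["moment"].round(2),"grip",s["grip_force"].round(1))
    return s
E
python3 -c "
from h import *
chk();print(N)"
```

```text
Traceback (most recent call last):
  File "h.py", line 26, in chk
    print("t",s["t"],"tcp",s["eef_pos"].round(2),"foot off: normal %.2f up %.2f lat %.2f"%(d@N,d@up,d@lat),"tilt deg",np.degrees(np.arccos(-z@N)).round(2),"rot fix units",Rt.round(4),"F",s["ft_force"].round(1),"F.n",(s["ft_force"]@N).round(2),"M",s["moment"].round(2),"grip",s["grip_force"].round(1))
                                                                                                                                                                                                                                                                                   ^^^^^^^^^^^^^^^^^^^^^
AttributeError: 'float' object has no attribute 'round'
```

```bash
sed -i 's/s\["moment"\].round(2),"grip",s\["grip_force"\].round(1)/s["moment"].round(2),"grip",s["grip_force"]/; s/(s\["ft_force"\]@N).round(2)/float(s["ft_force"]@N)/' h.py
python3 -c "
from h import *
chk();print(N)
_,d=grab('side','d4');_,a=grab('scene','s4');_,w=grab('wrist','w7')
cv2.imwrite('pics/comb5.png',np.hstack([cv2.resize(a[130:250,170:290],(400,400)),cv2.resize(d[230:390,280:440],(400,400))]))"
```

```text
t 14.8667 tcp [ 499.85 -237.88  149.93] foot off: normal 38.59 up 4.98 lat -0.06 tilt deg 0.04 rot fix units [0.0003 0.0003 0.0001] F [ 0.4 -0.8 -2.7] F.n -2.6595586524276382 M [-0.03  0.17  0.04] grip 29.992520213127136
[-0.17152448 -0.02707475  0.98480775]
```

View pics/comb5.png

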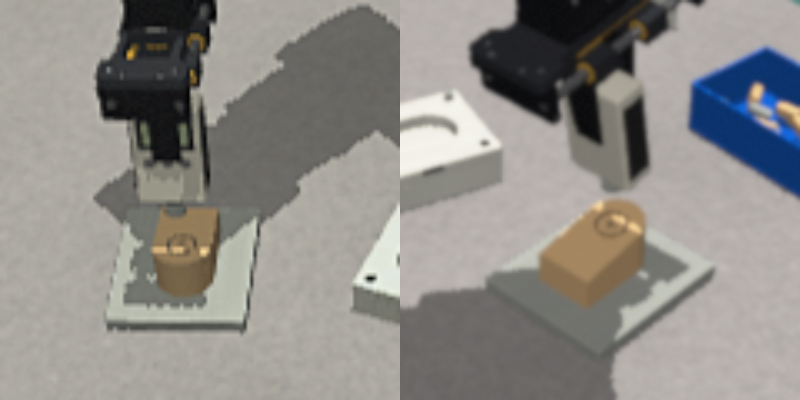

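The composite shows the tilted gauge above the wedge. In the scene half the foot is at (176,210) and the ring at (182,245). In the side half they are at (617,184) and (612,222).

Run:
```python
from h import *
cs,cd=calibration("scene"),calibration("side")
f,e1=tri((cs,(222.8,193.0)),(cd,(366.8,303.6)));r,e2=tri((cs,(224.6,203.5)),(cd,(364.8,318.8)))
d=f-r;up=np.array([np.cos(PSI),np.sin(PSI),0]);up-=N*(up@N);up/=np.linalg.norm(up)
print(f,r,d,d@N,d@up,d@np.cross(N,up),e1,e2)
```

```text
[ 511.962243   -235.21967277   88.53229674] [ 512.57598363 -232.76983547   48.83981265] [-0.61374064 -2.44983729 39.69248409] 39.26106635604388 5.919333955508363 -2.3241832861000042 [2.624695696644642, 2.624695696644668] [1.0716765178316099, 1.0716765178314287]
```

Request:
arm_command:
  delta_pos:
    - [0.003,0,-0.03]
    - [0.003,0,-0.06]
    - [0.003,0,-0.09]
    - [0.003,0,-0.12]
    - [0.003,0,-0.132]
  delta_rot:
    - [0,0,0]
    - [0,0,0]
    - [0,0,0]
    - [0,0,0]
    - [0,0,0]
  claw: [1,1,1,1,1]

```text
t: 15.43
eef_pos: [499.7, -237.7, 114.8]
tcp_rot: [2.968, -0.001, 1.728]
ft_force: [0.3, 0.5, -2.5]
opening: 0.315
grip_force: 30.0
```

Request:
arm_command:
  delta_pos:
    - [0,0,0]
    - [0,0,0]
    - [0,0,0]
    - [0,0,0]
    - [0,0,0]
  delta_rot:
    - [0,0,0]
    - [0,0,0]
    - [0,0,0]
    - [0,0,0]
    - [0,0,0]
  claw: [1,1,1,1,1]

```text
t: 15.85
eef_pos: [500.3, -238.0, 116.8]
tcp_rot: [2.966, 0.001, 1.728]
ft_force: [-0.2, -0.1, -2.6]
opening: 0.317
grip_force: 30.0
```

```bash
python3 -c "
from h import *
chk()
_,d=grab('side','d5');_,a=grab('scene','s5')
cv2.imwrite('pics/comb6.png',np.hstack([cv2.resize(a[175:225,200:250],(400,400),interpolation=2),cv2.resize(d[290:340,340:390],(400,400),interpolation=2)]))"
```

```text
t 15.85 tcp [ 500.29 -238.    116.78] foot off: normal 5.87 up -0.37 lat -0.25 tilt deg 0.04 rot fix units [0.0002 0.0004 0.    ] F [-0.2 -0.1 -2.6] F.n -2.5047963114282092 M [-0.03  0.2   0.04] grip 29.992646276950836
```

View pics/comb6.png

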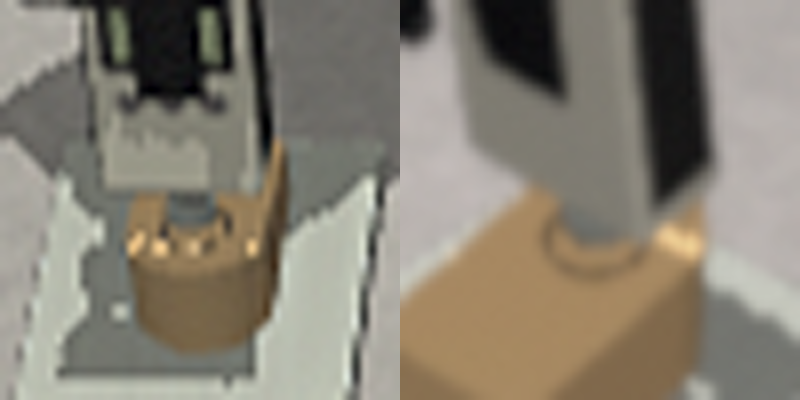

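The close-up shows the foot within about 1 mm of the ring centre. In the scene half the foot is at x=192 and the ring at 195. In the side half they are at 598 and 594. Next I press along the face normal.

Request:
arm_command:
  delta_pos:
    - [0.001,0.003,-0.004]
    - [0.001,0.004,-0.008]
    - [0.002,0.004,-0.012]
    - [0.002,0.004,-0.012]
    - [0.002,0.004,-0.012]
  delta_rot:
    - [0,0,0]
    - [0,0,0]
    - [0,0,0]
    - [0,0,0]
    - [0,0,0]
  claw: [1,1,1,1,1]

```text
t: 16.37
eef_pos: [500.7, -236.9, 113.4]
tcp_rot: [2.967, 0.0, 1.728]
ft_force: [-0.3, 0.7, -1.7]
opening: 0.315
grip_force: 30.0
```

```bash
python3 -c "
from h import *
chk()"
```

```text
t 16.3667 tcp [ 500.66 -236.9   113.41] foot off: normal 2.46 up -0.46 lat 0.82 tilt deg 0.01 rot fix units [-0.0001  0.     -0.    ] F [-0.3  0.7 -1.7] F.n -1.6008670550912956 M [ 0.04  0.2  -0.01] grip 29.9926096200943
```

Request:
arm_command:
  delta_pos:
    - [0.0003,0,-0.002]
    - [0.0007,0,-0.004]
    - [0.001,0,-0.006]
    - [0.001,0,-0.006]
    - [0.001,0,-0.006]
  delta_rot:
    - [0,0,0]
    - [0,0,0]
    - [0,0,0]
    - [0,0,0]
    - [0,0,0]
  claw: [1,1,1,1,1]

```text
t: 16.78
eef_pos: [500.9, -236.9, 112.1]
tcp_rot: [2.967, 0.0, 1.728]
ft_force: [-0.9, 1.4, 1.1]
opening: 0.31
grip_force: 30.0
```

```bash
python3 -c "
from h import *
chk()"
```

```text
t 16.7833 tcp [ 500.91 -236.94  112.07] foot off: normal 1.10 up -0.44 lat 0.73 tilt deg 0.01 rot fix units [0.     0.0002 0.    ] F [-0.9  1.4  1.1] F.n 1.2058701436796295 M [0.22 0.31 0.08] grip 29.99337673187256
```

Request:
arm_command:
  delta_pos:
    - [0.0003,0,-0.002]
    - [0.0006,0.0001,-0.004]
    - [0.0008,0.0001,-0.005]
    - [0.0008,0.0001,-0.005]
    - [0.0008,0.0001,-0.005]
  delta_rot:
    - [0,0,0]
    - [0,0,0]
    - [0,0,0]
    - [0,0,0]
    - [0,0,0]
  claw: [1,1,1,1,1]

```text
t: 17.2
eef_pos: [501.1, -236.9, 111.1]
tcp_rot: [2.967, 0.0, 1.728]
ft_force: [-3.0, 1.8, 7.9]
opening: 0.318
grip_force: 30.0
```

```bash
python3 -c "
from h import *
chk()"
```

```text
t 17.2 tcp [ 501.1  -236.91  111.13] foot off: normal 0.14 up -0.40 lat 0.72 tilt deg 0.03 rot fix units [0.0001 0.0003 0.    ] F [-3.   1.8  7.9] F.n 8.226193481628169 M [0.38 0.62 0.1 ] grip 29.99518632888794
```

Request:
arm_command:
  delta_pos:
    - [0,0,0]
    - [0,0,0]
    - [0,0,0]
    - [0,0,0]
    - [0,0,0]
  delta_rot:
    - [0,0,0]
    - [0,0,0]
    - [0,0,0]
    - [0,0,0]
    - [0,0,0]
  claw: [1,1,1,1,1]

```text
t: 17.62
eef_pos: [501.1, -236.9, 111.1]
tcp_rot: [2.967, 0.0, 1.728]
ft_force: [-3.3, 2.1, 7.4]
opening: 0.314
grip_force: 30.0
```

```bash
python3 -c "
from h import *
F=[];M=[]
for i in range(6):
    _,d=grab('side','d6'); s=state();F.append(s['ft_force']);M.append(s['moment'])
_,a=grab('scene','s6')
print(np.mean(F,0),np.mean(M,0),np.mean(F,0)@N+2.6);chk()
cv2.imwrite('pics/comb7.png',np.hstack([cv2.resize(a[175:225,200:250],(400,400),interpolation=2),cv2.resize(d[290:340,340:390],(400,400),interpolation=2)]))"
```

```text
[-3.61545779  1.39137551  7.29856236] [0.39977696 0.59863009 0.10642541] 10.37014916499232
t 17.9667 tcp [ 501.08 -236.93  111.14] foot off: normal 0.15 up -0.42 lat 0.70 tilt deg 0.03 rot fix units [0.0001 0.0003 0.    ] F [-3.5  1.4  8. ] F.n 8.458058973272392 M [0.4  0.56 0.1 ] grip 29.99515861272812
```

View pics/comb7.png

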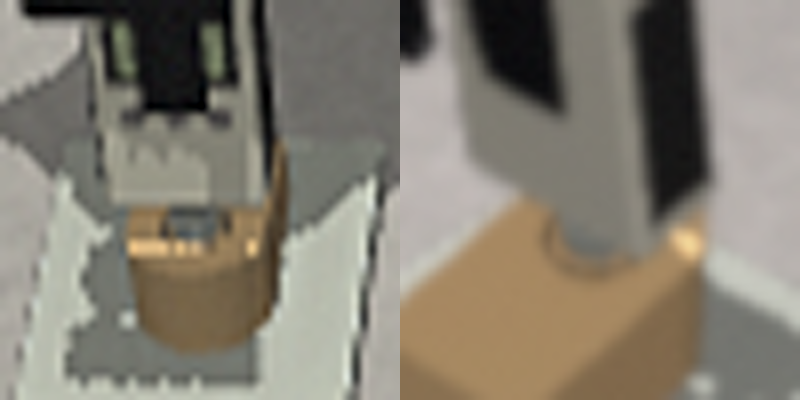

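The gauge is pressed on the ring, square to the face within 0.1°. It pushes with about 10.4 N, and the force rose faster than the spring alone would give, so the foot bears. I hand in.

```bash
python3 -c "
from h import *
chk();print(job_done())"
```

```text
t 17.9667 tcp [ 501.08 -236.93  111.14] foot off: normal 0.15 up -0.42 lat 0.70 tilt deg 0.03 rot fix units [0.0001 0.0003 0.    ] F [-3.5  1.4  8. ] F.n 8.458058973272392 M [0.4  0.56 0.1 ] grip 29.99515861272812
the job is handed in; nothing more can be done
None
```

The job is handed in at about 18 s: the wedge lies released within about 2 mm of the plate's middle, and the gauge is still held on the ringed spot, square to within 0.1° and pushing about 10 N; the foot being flush is judged from the force rise and the close-up, not measured directly.

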